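Put the eyelet tin away in the push-to-open drawer

ROBOT

A 7-joint arm with a two-finger parallel gripper is mounted at the origin on a cart in front of the work surface, level with it; the furniture and walls round the work are solid. World frame = base frame: x ahead of the robot, y to its left, z up, the work surface at z = 0. Lengths are in m, angles in rad, forces in N, time in s.
With the tool pointing down it reaches from about 0.425 to 0.875 m from the base axis. Payload 9.9 kg.
Tool frame: the origin (TCP) lies midway between the tips of the shut fingers; the grasp point (between the pads) lies 19 mm behind it; z points along the fingers, y is the line along which they close (so a half turn about z gives the same grasp; the last joint's range is limited). The gripper opens to 85 mm and grips with 20 to 120 N. Pads are 22 mm wide; open, the fingers measure 114 mm over their backs; the gripper's body (76 mm by 85 mm) begins 54 mm behind the grasp point. The pads swing forward as they close: fully open they stand 13 mm farther back than shut.
Start: joints at [-1.316, 0.576, 0.025, 1.437, -0.015, 1.129, -0.057], TCP at [0.224, 0.637, 0.231] pointing down, gripper open.
Joint ranges: [-2.76, 2.76], [-0.34, 2.15], [-1.52, 1.57], [0.19, 2.46], [-1.09, 4.23], [0.17, 1.99], [-2.82, 2.82]. Speed limits (rad/s): [2.22, 2.22, 3.01, 3.01, 3.14, 3.14, 3.14].

INTERFACE

Orientations are given as a unit quaternion [x, y, z, w].
In Python, from cell import reach, servo_line, movej, command_gripper, pause, ik, read_state, read_camera, Unreachable, hand_in gives the robot as it stands. The module is installed in compiled form; this text tells all that it offers. Calls block until the motion is done:
- reach(position, orientation): joint-space move of the TCP to a pose.
- servo_line(position, orientation=None, v=0.15, contact_N=None): straight line of the TCP; orientation=None keeps the orientation; v is the mean speed in m/s. With contact_N (N) it stops when the force on the tool has changed by that much, and returns True; else False.
- movej(angles): joint-space move.
- command_gripper(opening, grasp_force=None): finger opening in m; grasp_force is the grip in N (None keeps the last); returns when the fingers have stopped.
- pause(seconds).
- ik(position, orientation): joint angles nearest the present ones, or None.
- read_state(): the state.
- read_camera(name): name is "scene" or "top" or "wrist"; returns a dict with "color" (384x512x3 uint8, red, green, blue), "z_map" (384x512 float32, m along the optical axis (not along the pixel's ray), 0 where there is no reading), "intrinsics" (3x3 intrinsics, pixels), "dist" ([k1, k2, p1, p2, k3] as OpenCV has them; the pictures are not rectified), "origin" and "orientation" of the camera in the world. Camera axes: x right, y down, z forward; pixel columns grow to the right and rows downward; lengths in m; the calibration is good to about 2 mm. A picture is of the moment at which its call begins.
A pose or a line that the arm cannot do raises Unreachable and nothing moves.
- hand_in(): hands the job in; it is judged then, once.
The state is a dict: "t": time; "joint_pos": joint angles; "joint_velocities": joint speeds; "joint_efforts": joint torques, N m; "position": TCP position; "orientation": TCP orientation; "wrist_force": force on the tool from outside, world axes, zero at the start; "torque": the same for the moment, N m; "width": finger opening in m; "grasp_force": force on a finger pad.
Only numpy, scipy, OpenCV 4.12 (cv2) and the standard library are available. Lean on these libraries where they do the work, as an engineer would, in place of code of your own. Each camera call takes 0.05 s, during which the arm holds its last target. There are 200 camera calls.

TASK

Put the open tin of eyelets away in the findings cabinet: press the handle-less drawer front inward until its touch latch lets go and the drawer springs out, and stand the tin, kept level, in the empty right-hand compartment. Then push the drawer home again, past flush until you feel its stop, so that the latch catches and it stays shut and flush with the tin inside. Press gently, never ramming the front against the stop, and leave the beeswax cake and the black thread spool where they lie.

Things in the scene. Friction and masses are not known exactly. Their poses are not given: they have to be found in the camera images.
- drawer_cabinet: Low dark-wood findings cabinet, 218 (x) x 200 (y) x 72 mm, fixed on the bench; place and heading vary. Origin: centre of its underside on the bench; x points from the drawer front to its back (the way one presses), y to its left, z up. Two spools (40 mm across, tops 127 mm above the bench) stand on the back half of its top; nothing else rises above 72 mm.
- drawer (a joint): The drawer's slide along the cabinet's -x, m: about 0.001 shut and latched, front flush with the cabinet's sides; negative pressed in; 0.085 sprung out (0.2 m/s; spring 7 N shut, 5 N out). Heart-cam touch latch: pressed from shut to -0.005 and let go, it opens. Pushed from open it catches only in the last millimetre before its stop, else it springs out. A second press opens it again.
- drawer_front (a point): Centre of the outer face of the flat wooden front, 176 wide, 64 tall, 12 thick, this point 36 mm above the bench; axes as the cabinet's, x inward; the cabinet's top is set back 37 mm from it. A stiff rubber stop ends the stroke somewhere from -0.007 to -0.019 (unseen adjuster, only felt, as a steep rise above the 7 to 10 N of a slow push). Over 16 N on the drawer damages it.
- tin_place (a point): Centre of the floor of the empty right-hand compartment, 14 mm above the bench, moving with the drawer; axes as the cabinet's. It is 92 (x) x 105 (y) mm; right and back walls rise 26 mm above its floor, the divider on its left 22 mm, the front (to -x) 54 mm. Fully out, all of it is clear of the cabinet's top. The left compartment holds a small leather block.
- eyelet_tin: Small open round metal tin of brass eyelets, 50 mm across, 17 mm tall, 40 to 85 g, loose on the bench. Origin: centre of its underside; z up. Grasp it across from outside.
- beeswax_cake: Loose bystander: yellow cake of beeswax, 44 x 52 x 18 mm. Origin: centre of its underside.
- thread_spool: Loose bystander: spool of black thread lying on its side, 57 x 43 x 40 mm. Origin: centre of its underside.
Not all that is in view belongs to the job. Leave any blue look-alike of the eyelet_tin alone.

How it is judged:
By the outcome, as a careful person would: the job done as asked, in the order asked, and still so for the second after the job is handed in, with the robot touching nothing.
It also fails if it takes over 67 s, if anything falls off the work surface, if the arm or the gripper's body presses on something with over 40 N, if the wrist force passes 120 N, or if a joint passes its speed limit or range.

## Working session

There is one attempt and no reset: what is moved stays moved. The work goes in short steps, each a Python script; the robot and the scene stay as the last script left them, time stands still between calls to the robot, and variables do not carry over. Pictures are saved under pics/ and viewed, at most 10 in all, crops included, and the job is handed in when it is done.

```bash
mkdir -p pics; cat > h.py <<'E'
import numpy as np, cv2
from scipy.spatial.transform import Rotation as R
from cell import *
def snap(n,f):
    c=read_camera(n); cv2.imwrite(f'pics/{f}.png',c['color'][...,::-1]); np.savez(f'pics/{f}.npz',**c); return c
def load(f): return dict(np.load(f'pics/{f}.npz'))
def ray(c,uv):
    p=cv2.undistortPoints(np.array([[uv]],float),c['intrinsics'],c['dist'])[0,0]
    return rot(c)@np.array([p[0],p[1],1.])
def rot(c):
    o=np.array(c['orientation']); return o if o.shape==(3,3) else R.from_quat(o).as_matrix()
def pt(c,uv,r=1):
    u,v=map(int,np.round(uv)); z=c['z_map'][v-r:v+r+1,u-r:u+r+1]; z=np.median(z[z>0])
    return c['origin']+ray(c,uv)*z
def atz(c,uv,z):
    d=ray(c,uv); return c['origin']+d*(z-c['origin'][2])/d[2]
def tri(c1,a,c2,b):
    d1,d2=ray(c1,a),ray(c2,b); A=np.c_[d1,-d2]; s=np.linalg.lstsq(A,c2['origin']-c1['origin'],rcond=None)[0]
    p,q=c1['origin']+s[0]*d1,c2['origin']+s[1]*d2; return (p+q)/2,np.linalg.norm(p-q)
E
python3 - <<'E'
from h import *
a=snap('scene','s0');b=snap('top','t0')
for c in(a,b): print(c['origin'],rot(c).round(3).tolist())
print(read_state())
cv2.imwrite('pics/both.png',cv2.resize(np.vstack([a['color'],b['color']])[...,::-1],None,fx=.78,fy=.78))
E
```

```text
[-0.11467508 -1.12804513  0.87510911] [[0.856, -0.293, 0.426], [-0.517, -0.457, 0.724], [-0.017, -0.84, -0.543]]
[ 0.27576085 -0.04587767  1.1920005 ] [[-0.08, -0.972, 0.221], [-0.997, 0.08, -0.011], [-0.007, -0.221, -0.975]]
{'t': 0.1, 'joint_pos': array([-1.315787  ,  0.57642743,  0.02485406,  1.43779474, -0.01495367,
        1.12897582, -0.05649172]), 'joint_velocities': array([ 0.001845  , -0.00096632,  0.00067526, -0.00033287, -0.00235712,
       -0.00175917, -0.00261059]), 'joint_efforts': array([ 7.59033719e-03, -7.67304826e+01,  2.25816809e+00, -2.86605459e+01,
        1.58370682e-02,  8.73425481e-03,  8.45638333e-07]), 'position': array([0.2242291 , 0.63626479, 0.23055322]), 'orientation': array([ 1.68568224e-01,  9.85689733e-01, -7.07863846e-04, -6.17676597e-05]), 'wrist_force': array([-0.10213316,  0.0474922 ,  0.40339853]), 'torque': array([ 0.00085566, -0.00546768,  0.00895947]), 'grasp_force': 0.0, 'width': 0.08543797322356786}
```

View pics/s0.png

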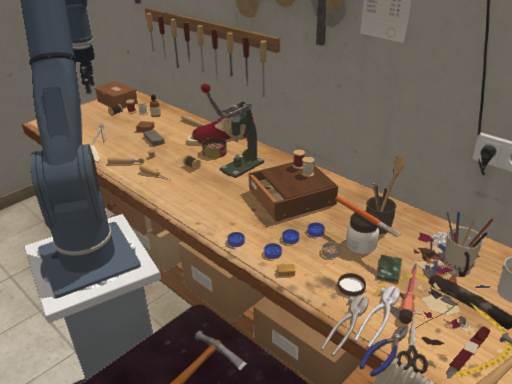

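View pics/t0.png

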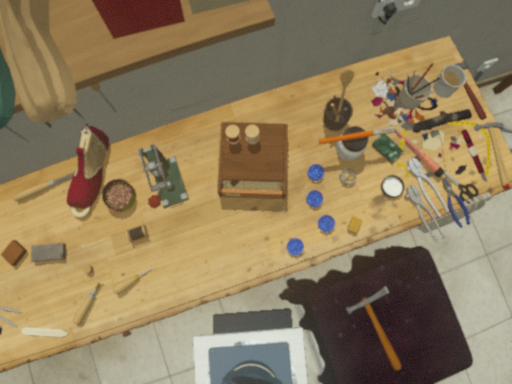

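The scene and top pictures show the cabinet (top 253,165) with its front towards the robot, four blue look-alikes, beeswax (354,226), the black spool (137,233), and probably the tin at (347,178), which is scene (330,250). I'll enlarge those areas.

```bash
python3 - <<'E'
from h import *
a=load('s0');b=load('t0')
A=cv2.resize(a['color'][140:300,235:385],None,fx=2.6,fy=2.6,interpolation=2) 
B=cv2.resize(b['color'][110:245,205:375],None,fx=2.35,fy=3.0815,interpolation=2)
B=cv2.resize(b['color'][110:250,210:370],None,fx=2.6,fy=2.6,interpolation=2)
h=max(A.shape[0],B.shape[0]);p=lambda I:cv2.copyMakeBorder(I,0,h-I.shape[0],0,0,0)
o=np.hstack([p(A)[:,:384],p(B)]);print(o.shape);cv2.imwrite('pics/crop.png',o[...,::-1])
for n,c,uv in [('tin',b,(347,178)),('tin',a,(330,250)),('wax',b,(354,226)),('front top',b,(252,192)),('cab',b,(265,165)),('cab',a,(290,185)),('blue',b,(316,172)),('spool',b,(137,233)),('bench',b,(250,250))]: print(n,pt(c,uv).round(4))
E
```

```text
(416, 800, 3)
tin [ 0.5813 -0.3428  0.0017]
tin [ 0.5818 -0.3434  0.0088]
wax [ 0.4289 -0.341   0.0165]
front top [ 0.5452 -0.0467  0.0669]
cab [ 0.6219 -0.0908  0.0712]
cab [ 0.6212 -0.0885  0.0732]
blue [ 0.6063 -0.2479  0.008 ]
spool [0.4567 0.2992 0.0374]
bench [ 3.855e-01 -2.710e-02 -1.000e-04]
```

View pics/crop.png

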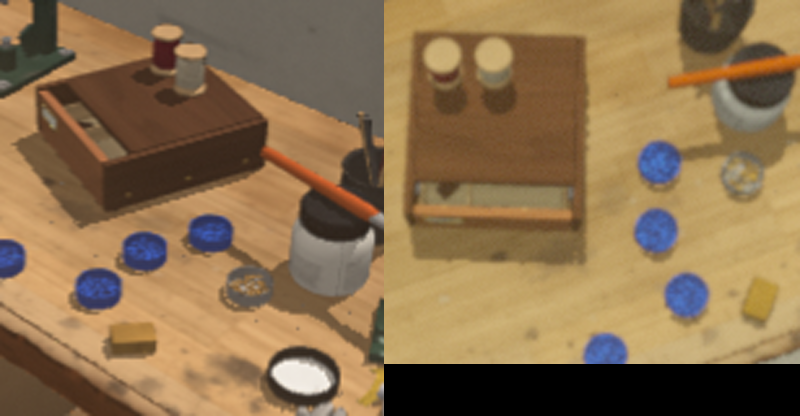

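The tin is the clear/metal one: top (347.7,177.3), scene (330.8,250.4). It stands near a jar with a brush across it. Next I'll take wrist views over the cabinet and the tin.

```bash
cat >> h.py <<'E'
def down(psi): return (R.from_euler('z',psi)*R.from_euler('x',np.pi)).as_quat()
def st():
    s=read_state(); print('t %.2f'%s['t'],s['position'].round(4),'F',s['wrist_force'].round(2),'w %.4f g %.1f'%(s['width'],s['grasp_force'])); return s
E
python3 - <<'E'
from h import *
a=load('s0');b=load('t0')
print(tri(b,(347.7,177.3),a,(330.8,250.4)))
for uv in[(353,143),(325,140)]: print('jar',pt(b,uv))
servo_line([0.22,0.637,0.36],v=.25)
tin=np.array([.583,-.343])
reach([.46,-.05,.36],down(np.pi)); st(); c=snap('wrist','w1'); print(c['origin'],rot(c).round(2).tolist())
reach([.46,-.27,.36],down(np.pi/2)); st(); c2=snap('wrist','w2'); print(c2['origin'],rot(c2).round(2).tolist())
cv2.imwrite('pics/w12.png',cv2.resize(np.hstack([c['color'],c2['color']])[...,::-1],(800,300)))
E
```

```text
(array([ 0.58284381, -0.34440432,  0.00716683]), np.float64(0.001959413200751738))
jar [ 0.66239758 -0.35260672  0.09097764]
jar [ 0.67167982 -0.26792514  0.10788978]
t 3.34 [ 0.4603 -0.0492  0.3599] F [ 0.32  0.68 -0.34] w 0.0856 g 0.0
[ 0.39001041 -0.04842658  0.50231329] [[-0.0, 0.96, 0.28], [1.0, 0.0, -0.0], [-0.0, 0.28, -0.96]]
t 4.28 [ 0.4606 -0.2688  0.3596] F [0.42 0.26 0.05] w 0.0857 g 0.0
[ 0.46063085 -0.19741528  0.50208974] [[1.0, 0.0, 0.0], [0.0, -0.96, -0.28], [-0.0, 0.28, -0.96]]
```

View pics/w12.png

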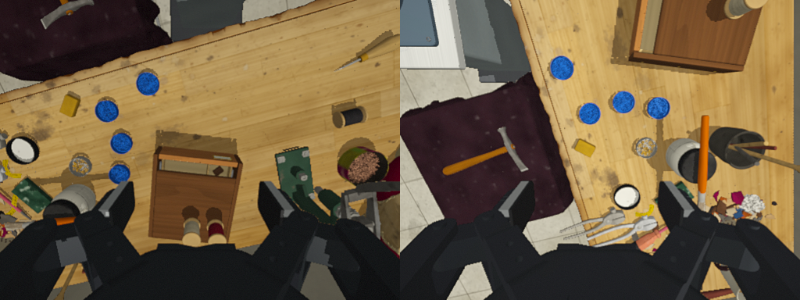

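Wrist 1 (left) shows the cabinet front with the shut drawer at full-res ≈(255,205). Wrist 2 (right) shows the tin at ≈(311,188), close to the jar. I'll enlarge both.

```bash
python3 - <<'E'
from h import *
c=load('w1')['color'][165:310,185:325];d=load('w2')['color'][120:265,270:390]
f=lambda I:cv2.resize(I,None,fx=3.05,fy=4 if 0 else 3.05,interpolation=2)
o=np.hstack([f(c),f(d)]);print(o.shape,f(c).shape);cv2.imwrite('pics/w12c.png',o[...,::-1])
E
```

```text
(442, 793, 3) (442, 427, 3)
```

View pics/w12c.png

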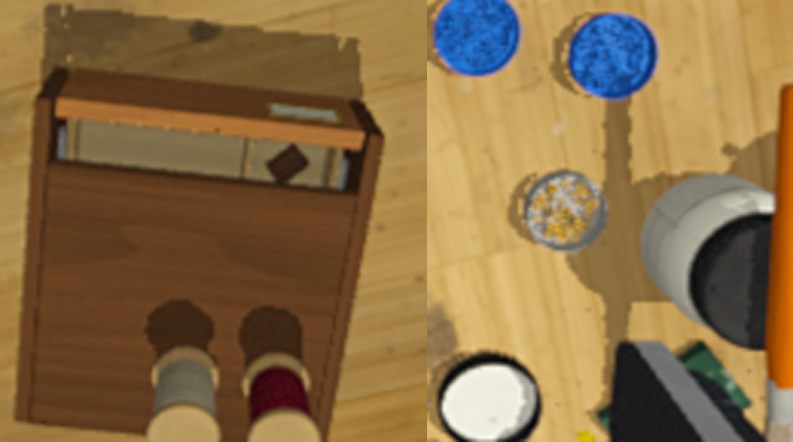

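```bash
python3 - <<'E'
from h import *
c=load('w1');b=load('t0');w=load('w2')
f=lambda u,v:(185+(u-.0)/3.05,165+v/3.05)
P={k:atz(c,f(*uv),z) for k,uv,z in [('FL',(38,97),.072),('FR',(381,134),.072),('BL',(15,420),.072),('TL',(57,101),.068),('TR',(365,129),.068),('boardL',(48,166),.072),('boardR',(367,193),.072)]}
for k,p in P.items(): print(k,p.round(4))
e=P['FR']-P['FL'];print('w',np.linalg.norm(e),'head',np.degrees(np.arctan2(-e[0],e[1])))
e=P['TR']-P['TL'];print('w',np.linalg.norm(e),'head',np.degrees(np.arctan2(-e[0],e[1])))
e=P['boardR']-P['boardL'];print('board head',np.degrees(np.arctan2(-e[0],e[1])))
e=P['BL']-P['FL'];print('depth',np.linalg.norm(e),'head',np.degrees(np.arctan2(e[1],e[0])))
# depth-based: cloud at cabinet top
def cloud(c):
    v,u=np.mgrid[0:384,0:512];p=cv2.undistortPoints(np.c_[u.ravel(),v.ravel()].astype(float)[:,None],c['intrinsics'],c['dist'])[:,0]
    z=c['z_map'].ravel();return (c['origin']+(np.c_[p,np.ones(len(p))]*z[:,None])@rot(c).T)[z>0]
for n,cc in(('w1',c),('top',b)):
    X=cloud(cc);X=X[(X[:,2]>.062)&(X[:,2]<.08)&(abs(X[:,1]+.045)<.14)&(X[:,0]>.48)&(X[:,0]<.8)]
    r=cv2.minAreaRect(X[:,:2].astype(np.float32));print(n,len(X),r,np.median(X[:,2]))
g=lambda u,v:(270+(u-427)/3.05,120+v/3.05)
print('tin',tri(w,g(565,209),b,(347.7,177.3)),atz(w,g(565,209),.0))
for uv in[(565,169),(565,249),(524,209),(606,209)]: print(atz(w,g(*uv),.017))
X=cloud(w);X=X[(abs(X[:,0]-.583)<.04)&(abs(X[:,1]+.344)<.04)&(X[:,2]>.006)]
print(X.min(0),X.max(0),X.mean(0))
X=cloud(w);X=X[(abs(X[:,0]-.66)<.06)&(abs(X[:,1]+.36)<.05)&(X[:,2]>.06)&(X[:,2]<.095)]
print('jar',X.min(0),X.max(0))
E
```

```text
FL [ 0.5306 -0.139   0.072 ]
FR [0.5524 0.0531 0.072 ]
BL [ 0.7443 -0.1652  0.072 ]
TL [ 0.5343 -0.1293  0.068 ]
TR [0.5509 0.0448 0.068 ]
boardL [ 0.572  -0.1356  0.072 ]
boardR [0.5886 0.0473 0.072 ]
w 0.19335120589120652 head -6.469477805404536
w 0.1748751886566137 head -5.451443592827349
board head -5.19483147301847
depth 0.21523996019435865 head -6.991211244255877
w1 9355 ((0.6491893529891968, -0.056312598288059235), (0.20015738904476166, 0.21938644349575043), 83.40117645263672) 0.07144122406603226
top 3921 ((0.6508668065071106, -0.05642350763082504), (0.20123633742332458, 0.22119495272636414), 83.54102325439453) 0.07172154561949173
tin (array([ 0.60518108, -0.36534809, -0.07666058]), np.float64(0.003124062206500618)) [ 0.5874164 -0.3434077  0.       ]
[ 0.58131128 -0.31295389  0.017     ]
[ 0.5849873  -0.36471067  0.017     ]
[ 0.55766254 -0.33856846  0.017     ]
[ 0.60858127 -0.33836077  0.017     ]
[ 0.55859695 -0.36603782  0.00601428] [ 0.6084961  -0.31598516  0.01880136] [ 0.58376467 -0.3426682   0.01108645]
jar [ 0.63626746 -0.39692444  0.06001402] [ 0.71464056 -0.31719793  0.09481109]
```

Cabinet: centre (0.650,-0.0564), 200×219 mm, heading −6.5°, top 71.5 mm, matching the text. Tin: centre about (0.583,-0.3415), rim 18 mm. Now I'll press the front.

```bash
cat >> h.py <<'E'
H=np.radians(-6.5); X=np.array([np.cos(H),np.sin(H),0]); Y=np.array([-X[1],X[0],0])
FR=np.array([.650,-.0564,0])-.109*X
Q=down(np.pi+H)
def C(dx,dy,z): return FR+dx*X+dy*Y+np.array([0,0,z])   # cabinet coords relative to shut front
def fx(s): return -s['wrist_force']@X
def along(s): return (s['position']-FR)@X
E
python3 - <<'E'
from h import *
command_gripper(0.0)
reach(C(-.055,0,.16),Q); servo_line(C(-.055,0,.036),v=.15); s=st(); f0=fx(s)
hit=servo_line(C(.0,0,.036),v=.03,contact_N=2.0); s=st(); print(hit,along(s),fx(s)-f0)
E
```

```text
t 7.24 [ 0.4875 -0.0382  0.0366] F [-0.08  0.13 -0.18] w 0.0002 g 0.0
t 8.56 [ 0.5302 -0.0427  0.0356] F [-0.53 -0.33 -0.33] w 0.0002 g 0.0
True -0.011555656385340493 0.3975688244706146
```

```bash
python3 - <<'E'
from h import *
a0=along(read_state())
for i in range(1,22):
    servo_line(C(a0+.0005*i,0,.036),v=.01); s=read_state()
    print('%.1f:%.2f:%.1f'%(i*.5,(along(s)-a0)*1e3,fx(s)),end=' ')
    if fx(s)>10.5 or i*.5>=7.0: break
print();st()
servo_line(C(a0-.105,0,.036),v=.3); st()
servo_line(C(a0-.105,0,.30),v=.3); pause(.2); c=snap('wrist','w3'); st()
cv2.imwrite('pics/w3c.png',cv2.resize(c['color'][100:340,120:390],None,fx=2.5,fy=2.5,interpolation=2)[...,::-1])
E
```

```text
0.5:0.17:0.4 1.0:0.24:4.0 1.5:0.40:6.2 2.0:0.63:6.6 2.5:0.94:6.9 3.0:1.37:6.0 3.5:1.87:6.6 4.0:2.36:7.2 4.5:2.86:7.5 5.0:3.36:7.7 5.5:3.86:7.9 6.0:4.37:7.3 6.5:4.88:7.0 7.0:5.31:7.0 
t 12.06 [ 0.5355 -0.0433  0.0358] F [-6.89  1.    4.25] w 0.0003 g 3.7
t 12.58 [ 0.4268 -0.031   0.0364] F [ 1.34 -0.28  0.04] w 0.0002 g 0.0
t 13.87 [ 0.4255 -0.031   0.2992] F [ 0.19 -0.26  0.73] w 0.0001 g 0.0
```

View pics/w3c.png

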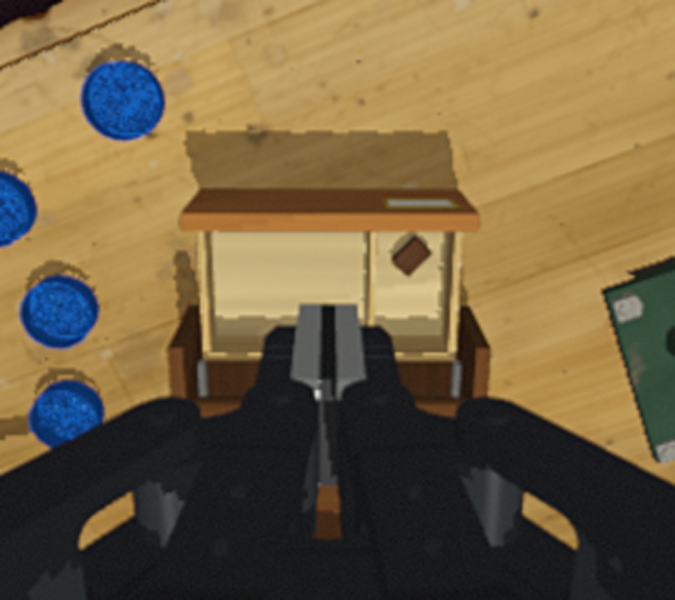

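The drawer has sprung out. In the crop the compartment floor spans columns 213–363, the front's top edge is rows 213–230, and the back wall is near row 350. Next I'll measure the compartment and pick up the tin.

```bash
python3 - <<'E'
from h import *
c=load('w3')
g=lambda u,v:(120+u/2.5,100+v/2.5)
L=lambda p:((p-FR)@X).round(4),
for n,uv,z in [('front outL',(181,213),.068),('front outR',(479,213),.068),('front inner',(290,231),.068),('floor L',(214,280),.014),('floor div',(363,280),.014),('divtop L',(365,250),.036),('divtop R',(375,250),.036),('wall top R in',(211,250),.04),('back top',(235,350),.04),('floor depth',(250,270),None),('div depth',(370,270),None),('front depth',(330,222),None),('backtop depth',(235,353),None),('rwall depth',(206,300),None)]:
    p=atz(c,g(*uv),z) if z else pt(c,g(*uv)); d=p-FR; print(n,'x %.4f y %.4f z %.4f'%(d@X,d@Y,p[2]))
tin=np.array([.583,-.3415]);q=down(np.pi)
command_gripper(.075)
reach([*tin,.16],q); print(read_state()['joint_pos'].round(2)); servo_line([*tin,.09],v=.2); st()
c=snap('wrist','w4'); cv2.imwrite('pics/w4s.png',c['color'][...,::-1])
E
```

```text
front outL x -0.0839 y -0.0846 z 0.0680
front outR x -0.0838 y 0.0886 z 0.0680
front inner x -0.0729 y -0.0214 z 0.0680
floor L x -0.0214 y -0.0773 z 0.0140
floor div x -0.0214 y 0.0248 z 0.0140
divtop L x -0.0504 y 0.0246 z 0.0360
divtop R x -0.0504 y 0.0310 z 0.0360
wall top R in x -0.0518 y -0.0735 z 0.0400
back top x 0.0182 y -0.0609 z 0.0400
floor depth x -0.0286 y -0.0524 z 0.0138
div depth x -0.0364 y 0.0281 z 0.0349
front depth x -0.0782 y 0.0020 z 0.0671
backtop depth x 0.0205 y -0.0611 z 0.0397
rwall depth x -0.0173 y -0.0785 z 0.0394
[ 0.09  0.73  0.68  1.54 -0.51  1.05  2.47]
t 16.47 [ 0.5836 -0.3411  0.091 ] F [ 0.07 -0.55  1.19] w 0.0748 g 0.0
```

View pics/w4s.png

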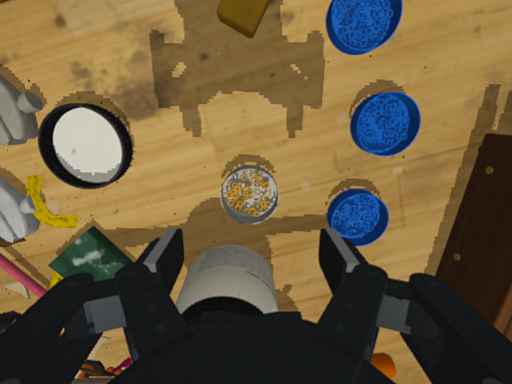

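The picture shows the tin centred at (249.5,194.5), between the fingers, with the jar and blue tins clear. I'll refine the position and grasp.

```bash
python3 - <<'E'
from h import *
c=load('w4'); b=load('s0')
p=atz(c,(250,189),.017);print(p, atz(c,(221.5,190),.017),atz(c,(278.5,190),.017)); print(tri(c,(249.5,194.5),b,(330.8,250.4)))
tin=np.array([.583,p[1]*.5-.3415*.5]);print(tin)
servo_line([*tin,.0],v=.08,contact_N=8); st()
command_gripper(.03,25); s=st()
servo_line([*s['position'][:2],s['position'][2]+.008],v=.05); st()
E
```

```text
[ 0.57710714 -0.34095655  0.017     ] [ 0.57800276 -0.36509129  0.017     ] [ 0.57797731 -0.31682583  0.017     ]
(array([ 0.58633002, -0.34155023,  0.00392831]), np.float64(0.00039949378681174434))
[ 0.583      -0.34122828]
t 17.79 [ 0.5833 -0.3415  0.0006] F [-0.    0.25 -0.08] w 0.0750 g 0.0
t 18.15 [ 0.5833 -0.3414  0.0007] F [-0.98  0.76  6.3 ] w 0.0488 g 25.8
t 18.48 [ 0.5835 -0.3415  0.0091] F [ 0.91 -0.2  -0.27] w 0.0487 g 26.0
```

```bash
python3 - <<'E'
from h import *
s=read_state(); servo_line([*s['position'][:2],.15],v=.15)
servo_line(C(-.027,-.0265,.15),Q,v=.15); st()
servo_line(C(-.027,-.0265,.04),v=.12)
print(servo_line(C(-.027,-.0265,.0145),v=.04,contact_N=4)); s=st()
command_gripper(.062); st()
servo_line(C(-.027,-.0265,.16),v=.12); servo_line(C(-.16,-.0265,.27),v=.25)
st(); c=snap('wrist','w5')
cv2.imwrite('pics/w5c.png',cv2.resize(c['color'][100:340,120:390],None,fx=2.2,fy=2.2,interpolation=2)[...,::-1])
E
```

```text
t 21.61 [ 0.512  -0.0681  0.1501] F [ 0.09 -0.77 -0.23] w 0.0487 g 26.0
True
t 23.31 [ 0.5115 -0.0672  0.0145] F [-1.23  0.81  8.7 ] w 0.0485 g 26.7
t 23.59 [ 0.5111 -0.067   0.014 ] F [0.03 0.17 0.17] w 0.0618 g 0.0
t 25.88 [ 0.38   -0.0519  0.2698] F [ 1.16 -0.51  0.  ] w 0.0620 g 0.0
```

View pics/w5c.png

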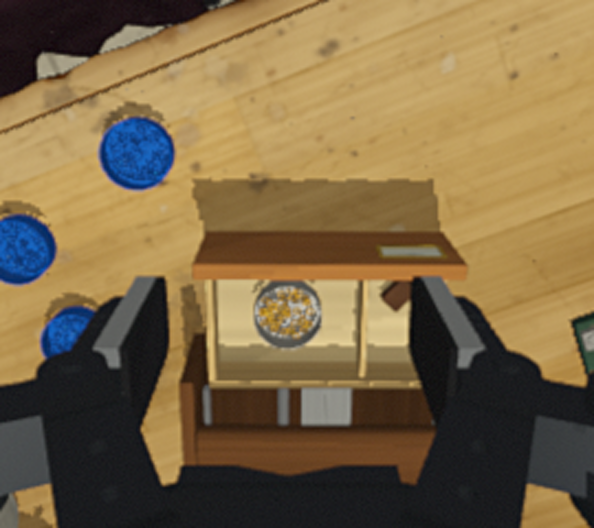

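The tin stands level in the right-hand compartment (crop 287,313). Now I'll shut the drawer gently.

```bash
python3 - <<'E'
from h import *
command_gripper(0.0)
servo_line(C(-.119,0,.16),Q,v=.2); servo_line(C(-.119,0,.036),v=.15); s=st(); f0=fx(s)
print(servo_line(C(-.030,0,.036),v=.03,contact_N=10)); s=st(); print(along(s),fx(s)-f0)
x=-.030; n=0
while x<.012:
    x+=.0005 if x>-.014 else .002
    servo_line(C(x,0,.036),v=.01); s=read_state(); f=fx(s)-f0
    print('%.1f:%.2f:%.1f'%(x*1e3,along(s)*1e3,f),end=' ')
    if f>11.7: break
print(); st()
E
```

```text
t 28.26 [ 0.4238 -0.0307  0.0367] F [ 0.48 -0.36 -0.05] w -0.0001 g 0.0
True
t 29.57 [ 0.4508 -0.0336  0.0355] F [-3.61  0.98  2.75] w -0.0002 g 2.1
-0.09149414525846783 4.212534911647867
-28.0:-30.33:8.2 -26.0:-28.16:8.3 -24.0:-26.16:8.5 -22.0:-24.17:7.3 -20.0:-22.06:8.0 -18.0:-20.04:7.5 -16.0:-18.06:7.6 -14.0:-16.04:7.5 -13.5:-15.63:7.3 -13.0:-15.18:8.0 -12.5:-14.68:9.0 -12.0:-14.15:8.8 -11.5:-13.69:8.4 -11.0:-13.14:7.4 -10.5:-12.68:8.2 -10.0:-12.18:8.1 -9.5:-11.72:8.5 -9.0:-11.19:7.7 -8.5:-10.66:7.6 -8.0:-10.18:7.9 -7.5:-9.69:8.0 -7.0:-9.18:8.5 -6.5:-8.68:7.8 -6.0:-8.21:8.2 -5.5:-7.71:7.4 -5.0:-7.18:9.0 -4.5:-6.64:8.8 -4.0:-6.12:8.6 -3.5:-5.66:8.0 -3.0:-5.08:8.5 -2.5:-4.52:6.8 -2.0:-4.05:9.1 -1.5:-3.63:8.1 -1.0:-3.14:9.0 -0.5:-2.82:8.2 0.0:-2.70:9.8 0.5:-2.62:11.0 1.0:-2.53:13.0 
t 46.03 [ 0.5392 -0.0438  0.0354] F [-12.52   0.86   7.14] w 0.0000 g 6.3
```

The force rose from 8 to 13 N with no travel, so the drawer is at its stop. I'll back off and look.

```bash
python3 - <<'E'
from h import *
servo_line(C(-.06,0,.036),v=.06); st()
servo_line(C(-.09,0,.30),v=.25); st(); c=snap('wrist','w6')
cv2.imwrite('pics/w6c.png',cv2.resize(c['color'][100:340,120:390],None,fx=2.2,fy=2.2,interpolation=2)[...,::-1])
E
```

```text
t 47.20 [ 0.4826 -0.0373  0.036 ] F [-0.06  0.76  0.87] w -0.0000 g 0.0
t 48.42 [ 0.4518 -0.0337  0.2991] F [0.45 0.54 0.09] w -0.0001 g 0.0
```

View pics/w6c.png

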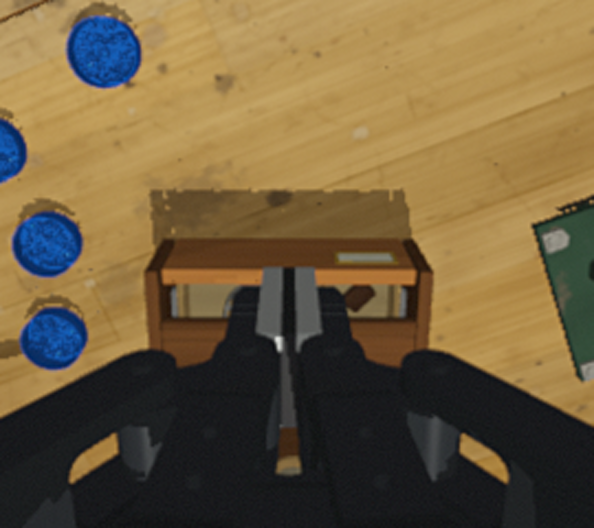

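The drawer is shut and flush with the cabinet sides (crop row ~268). The tin's rim is visible inside at (232,300), and nothing touches the robot.

```bash
python3 -c "
from h import *
print(hand_in())"
```

```text
the job is handed in; nothing more can be done
None
```

The tin of eyelets stands in the right-hand compartment, the drawer is latched shut and flush (peak push about 13 N), the beeswax and black spool were not touched, and the job is handed in.

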